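# Show the plant sitter the feed and the pot

### The job

Show the plant sitter where the cactus feed is kept and who gets it: with the fingertips, push the half-open clear door on top of the white cabinet fully open by its red-and-black tab (push on the red side, do not pinch or pull the tab), then point at the yellow-lidded jar in the cabinet, fingertips about 3 cm above the middle of its lid, and keep still there for about two seconds. Then point in the same way at the round cactus in its terracotta pot, and finish there, still pointing down at it for two seconds or more. Touch none of the jars, pots and other loose things, and pick nothing up.

Things in the scene. Friction and masses are not known exactly. Their poses are not given: they have to be found in the camera images.
- cabinet: White cabinet fixed on the ledge, a low chest 180 mm (its x) by 340 mm (its y) by 110 mm high; aluminium rails along both long sides reach 124 mm high. Origin: centre of its underside; z up. The top of its +y half is closed by a white panel; the -y half is an open-topped compartment (y -162 to -4 mm, x -82 to +82 mm, floor 8 mm up) with two jars, covered by the clear sliding door, which opens towards +y over the white panel.
- door (a joint): Travel of the clear acrylic door (164 by 160 mm, 5 mm thick, its upper face 118 mm above the ledge) along the cabinet's +y, in m: 0 shut over the compartment, 0.155 fully open at its stop. It starts about half open, slides with about 1.5 N of friction and stays where it is left.
- door_tab (a point): Middle of the top edge of the red face of the door's tab, 148 mm above the ledge; moves with the door. The tab is an upright plate in the middle of the door, 80 mm along the cabinet's x, 14 mm thick in all, standing 30 mm above the door's face. Its red face looks to the cabinet's -y: pushing this face towards the cabinet's +y opens the door. The black half on the +y side is not to be touched or gripped. Site axes as the cabinet's.
- feed_jar: White jar with YELLOW lid, the one to point at: 52 mm across, 85 mm high, loose, upright in the cabinet's compartment beside a like jar with a blue lid. Origin: centre of its underside, 8 mm above the ledge.
- feed_jar_top (a point): Centre of the top of the yellow lid, 93 mm above the ledge; axes z up.
- other_jar: White jar with BLUE lid, 52 mm across, 85 mm high, in the same compartment; leave alone. Origin: centre of its underside.
- round_pot: Terracotta pot, 106 mm across the rim, 85 mm high, with one ROUND ribbed green cactus 68 mm across in it, 138 mm high in all; loose on the ledge. Origin: centre of its underside.
- round_pot_top (a point): Top of the round cactus, 138 mm above the ledge, on the pot's axis; z up.
- finger_pot: Like terracotta pot with three thin upright finger-like cacti, 150 mm high in all; leave alone. Origin: centre of its underside.
- sprinkling_can: Green plastic sprinkling can, body 132 mm across, 125 mm high; spout with rose to its -y (reaches 125 mm out and about 190 mm high), handle to its +y (110 mm out, 143 mm high). Loose; leave alone. Origin: centre of its underside.
- trowel: Steel hand trowel with wooden handle lying along its x, 275 mm long, 30 mm high, blade to +x; leave alone. Origin: under its middle.
- peg_basket: Blue basket of clothes pegs, 140 by 170 mm, 75 mm high; leave alone. Origin: centre of its underside.
- spray_bottle: White bottle with black cap, 56 mm across, 130 mm high; leave alone. Origin: centre of its underside.

How it is judged:
By the outcome, as a careful person would: the job done as asked, in the order asked, and still so for the second after the job is handed in, with the robot touching nothing.
It also fails if it takes over 64 s, if anything falls off the work surface, if the arm or the gripper's body presses on something with over 40 N, if the wrist force passes 120 N, or if a joint passes its speed limit or range.

### The arm

A 6-joint arm with a two-finger parallel gripper is mounted at the origin on the work surface. World frame = base frame: x ahead of the robot, y to its left, z up, the work surface at z = 0. Lengths are in m, angles in degrees, forces in N, time in s.
With the tool pointing down it reaches from about 0.4 to 0.925 m from the base axis. Payload 12.5 kg.
Tool frame: the origin (TCP) lies midway between the tips of the shut fingers; the grasp point (between the pads) lies 19 mm behind it; z points along the fingers, y is the direction in which the jaws open and shut (so a half turn about z gives the same grasp; the last joint's range is limited). The gripper opens to 95 mm and grips with 3 to 60 N. Pads are 20 mm wide; open, the fingers measure 119 mm over their backs; the gripper's body (75 mm by 180 mm) begins 59 mm behind the grasp point.
Start: joints at [-74.003, 28.126, 89.318, -0, 62.55, -6.05], TCP at [0.235, -0.579, 0.215] pointing down, gripper open.
Joint ranges: [-177.58, 177.58], [-47.91, 125.51], [2.72, 160], [-65.01, 245.01], [3.68, 167.84], [-153.87, 153.87]. Speed limits (degrees/s): [127.2, 127.2, 159.86, 180, 180, 180].

### API

Orientations are given as a 3x3 rotation matrix whose columns are the frame's x, y, z axes.
In Python, from cell import arm, eyes gives the robot as it stands. The module is installed in compiled form; this text tells all that it offers. Calls block until the motion is done:
- arm.movep(position, orientation): joint-space move of the TCP to a pose.
- arm.move_linear(position, frame=None, vel=0.15, contact_N=None): straight line of the TCP; frame=None keeps the orientation; vel is the mean speed in m/s. With contact_N (N) it stops when the force on the tool has changed by that much, and returns True; else False.
- arm.movej(angles): joint-space move.
- arm.command_gripper(opening, squeeze=None): finger opening in m; squeeze is the grip in N (None keeps the last); returns when the fingers have stopped.
- arm.wait(seconds).
- arm.ik(position, orientation): joint angles nearest the present ones, or None.
- eyes.get_image(name): name is "scene" or "top"; returns the picture (384x512x3 uint8, red, green, blue); there is no depth.
- eyes.camera_info(name): a dict with "K" (3x3 intrinsics, pixels), "R" (3x3) and "t" (3): a world point X has camera coordinates R X + t. Camera axes: x right, y down, z forward; pixel columns grow to the right and rows downward; lengths in m; the calibration is good to about 2 mm. A picture is of the moment at which its call begins. camera_info takes no time and is no camera call.
A pose or a line that the arm cannot do raises arm.PlanningError and nothing moves.
- arm.job_done(): hands the job in, once; it reports no verdict.
Readings, each from a call of its own:
- arm.current_time_s(): time.
- arm.current_joint_positions(): joint angles.
- arm.current_joint_vel(): joint speeds.
- arm.current_effort(): joint torques, N m.
- arm.current_ee_pos(): TCP position.
- arm.current_orientation(): TCP orientation.
- arm.current_force(): force on the tool from outside, world axes, zero at the start.
- arm.current_torque(): the same for the moment, N m.
- arm.current_opening(): finger opening in m.
Only numpy, scipy, OpenCV 4.12 (cv2) and the standard library are available. Lean on these libraries where they do the work, as an engineer would, in place of code of your own. Each camera call takes 0.05 s, during which the arm holds its last target. There are 200 camera calls.

## Working session

There is one attempt and no reset: what is moved stays moved. The work goes in short steps, each a Python script; the robot and the scene stay as the last script left them, time stands still between calls to the robot, and variables do not carry over. Pictures are saved under pics/ and viewed, about 8 in all and at most 12, crops included, and the job is handed in when it is done.

```bash
mkdir -p pics
cat > h.py <<'E'
import numpy as np, cv2
from cell import arm, eyes
def save(n,f,crop=None,s=1):
    im=cv2.cvtColor(eyes.get_image(n),cv2.COLOR_RGB2BGR)
    if crop: a,b,c,d=crop; im=im[b:d,a:c]
    cv2.imwrite(f,cv2.resize(im,None,fx=s,fy=s,interpolation=cv2.INTER_CUBIC))
def ray(n,u,v,z):
    c=eyes.camera_info(n);K,R,t=map(np.array,(c["K"],c["R"],c["t"]))
    o=-R.T@t.ravel(); d=R.T@np.linalg.inv(K)@[u,v,1]
    return o+d*(z-o[2])/d[2]
E
python3 -c "
from h import *
save('top','pics/top.png',None,1.56);save('scene','pics/scene.png',None,1.56)
for n in('top','scene'):
  c=eyes.camera_info(n);R=np.array(c['R']);print(n,c['K'],-R.T@np.array(c['t']).ravel(),R)
print(arm.current_orientation(),arm.current_time_s(),arm.current_opening())"
```

```text
top [[355.32958862   0.         260.38356226]
 [  0.         355.32958862 195.08902838]
 [  0.           0.           1.        ]] [ 4.49577165e-01 -6.15416726e-04  1.63228436e+00] [[-0.01760363 -0.99978767 -0.01071123]
 [-0.99411027  0.0186474  -0.10675692]
 [ 0.10693399  0.00876883 -0.99422745]]
scene [[372.88732154   0.         256.74163869]
 [  0.         372.88732154 195.65662463]
 [  0.           0.           1.        ]] [ 1.14991187 -0.80277173  1.07152463] [[ 0.81692057  0.57640208  0.02003552]
 [ 0.41412106 -0.56203666 -0.71597384]
 [-0.40142811  0.59319089 -0.69783955]]
[[ 9.26860595e-01  3.75405572e-01 -3.07976905e-04]
 [ 3.75405689e-01 -9.26860073e-01  9.87173881e-04]
 [ 8.51390784e-05 -1.03058885e-03 -9.99999465e-01]] 0.1 0.09504046139790531
```

View pics/top.png

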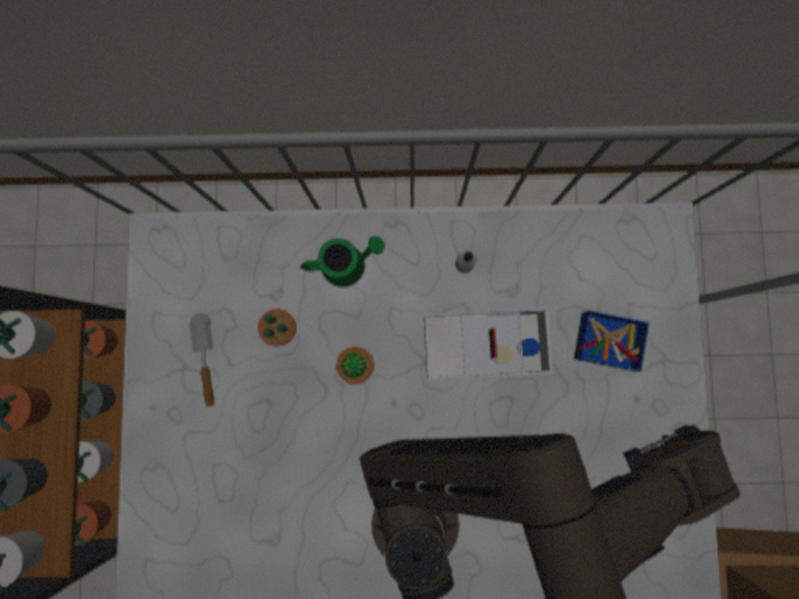

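View pics/scene.png

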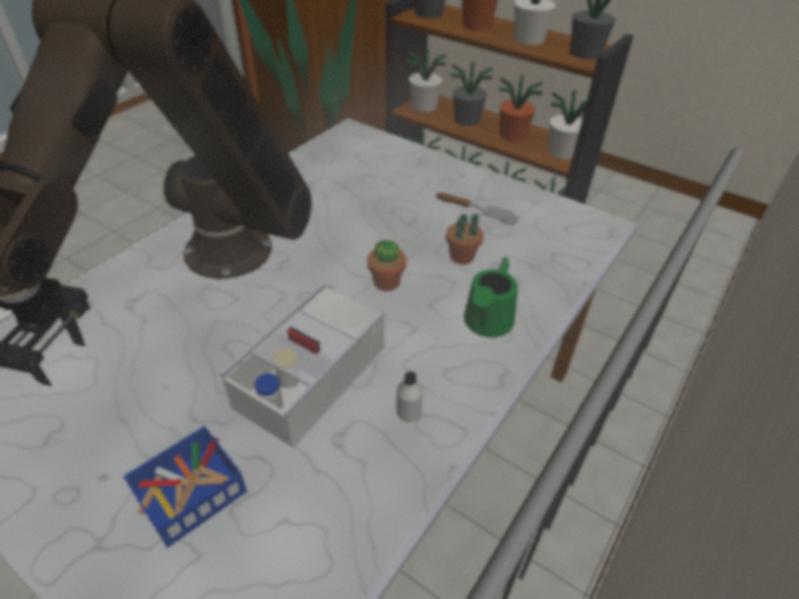

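The top view shows the cabinet with its +y end to the left, the red tab face at about (495,343), the yellow jar under the door at about (503,354), and the round cactus at about (355,366). I'll enlarge both views.

```bash
python3 -c "
from h import *
save('top','pics/t2.png',(210,190,360,250),5.3);save('scene','pics/s2.png',(140,145,280,290),4.1)"
```

```text
(no output)
```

View pics/t2.png

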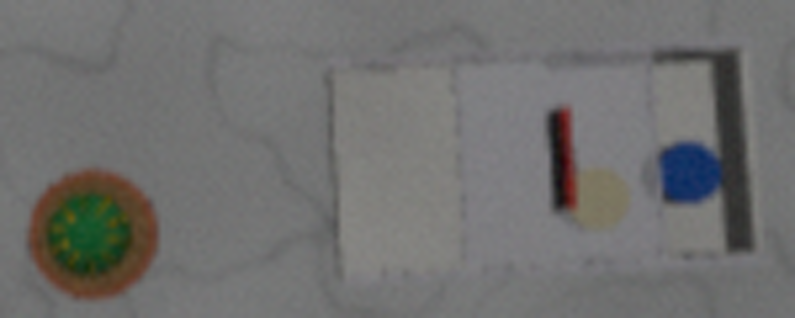

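View pics/s2.png

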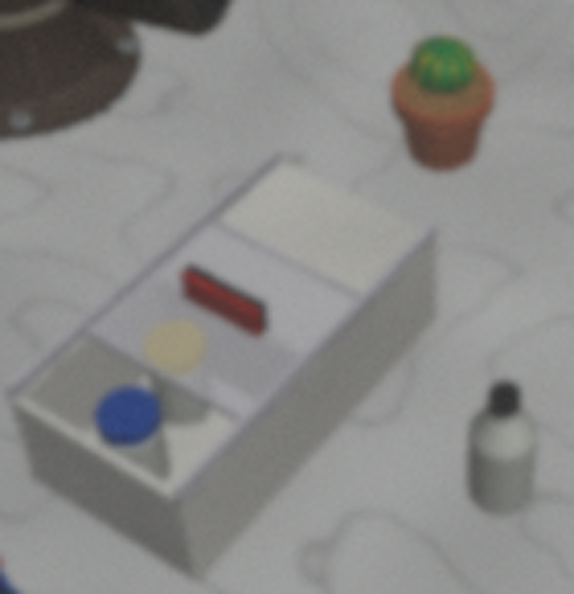

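The top crop shows cabinet corners (332,66), (738,50), (753,250), (342,275), yellow lid (600,198), red edge (570,107) to (576,208), and pot rim centre (93,234). The scene crop shows the yellow lid at (175,347), the tab's top edge from (187,270) to (265,318), and the pot rim at about (443,97).

```bash
python3 -c "
from h import *
np.set_printoptions(precision=4,suppress=True)
T=lambda u,v,z:ray('top',210+(u+.5)/5.3-.5,190+(v+.5)/5.3-.5,z)
S=lambda u,v,z:ray('scene',140+(u+.5)/4.1-.5,145+(v+.5)/4.1-.5,z)
c=[T(*p,.124) for p in((332,66),(738,50),(753,250),(342,275))]
print('corners',c,'len',np.linalg.norm(c[0]-c[1]),np.linalg.norm(c[2]-c[3]),np.linalg.norm(c[1]-c[2]))
print('yaw',[np.degrees(np.arctan2(-(d)[0],d[1])) for d in (c[0]-c[1],c[3]-c[2])])
print('jar',T(600,198,.093),S(175,347,.093))
a,b=T(570,107,.148),T(576,208,.148);print('tab',a,b,(a+b)/2,np.linalg.norm(a-b))
a,b=S(266,318,.148),S(185,272,.148);print('tabS',a,b,(a+b)/2,np.linalg.norm(a-b))
print('pot',T(93,234,.085),T(90,234,.110),S(443,97,.085),S(443,65,.110))
print('can/spray',ray('top',340/1.56,258/1.56,.125),ray('top',377/1.56,244/1.56,.19),ray('top',468/1.56,258/1.56,.13))
"
```

```text
corners [array([ 0.5811, -0.0373,  0.124 ]), array([ 0.5879, -0.3632,  0.124 ]), array([ 0.4284, -0.368 ,  0.124 ]), array([ 0.4144, -0.0417,  0.124 ])] len 0.3259806220378048 0.32663412979382855 0.15958512931824442
yaw [np.float64(1.2029497724295606), np.float64(2.4581495547032355)]
jar [ 0.4721 -0.2534  0.093 ] [ 0.4768 -0.2569  0.093 ]
tab [ 0.5431 -0.2234  0.148 ] [ 0.4638 -0.2254  0.148 ] [ 0.5034 -0.2244  0.148 ] 0.0792956060437034
tabS [ 0.5522 -0.2222  0.148 ] [ 0.4651 -0.2232  0.148 ] [ 0.5086 -0.2227  0.148 ] 0.08716220644682666
pot [0.4502 0.16   0.085 ] [0.4503 0.1599 0.11  ] [0.4598 0.1451 0.085 ] [0.4481 0.1609 0.11  ]
can/spray [0.7439 0.1933 0.125 ] [0.7669 0.0866 0.19  ] [ 0.736  -0.1594  0.13  ]
```

```bash
python3 -c "
from h import *
s,c=np.sin(np.radians(1.8)),np.cos(np.radians(1.8))
R=np.array([[-s,c,0],[c,s,0],[0,0,-1.]])
d=np.array([-s,c,0]); p0=np.array([.5055,-.224,.129])-d*.035
arm.command_gripper(0)
arm.movep(p0+[0,0,.09],R)
print(arm.current_ee_pos(),arm.current_time_s())
arm.move_linear(p0,vel=.1,contact_N=5)
print(arm.current_ee_pos(),arm.current_force())
for i in range(4):
  hit=arm.move_linear(p0+d*.135,vel=.04,contact_N=9)
  p=arm.current_ee_pos();print(hit,p,(np.array(p)-p0)@d,arm.current_force(),arm.current_time_s())
  if (np.array(p)-p0)@d>.09 or not hit: break
save('top','pics/t3.png',None,1.56)
"
```

```text
[ 0.5063335  -0.25985992  0.21896666] 3.2667
[ 0.50682917 -0.25917466  0.12952933] [-0.69915956  0.28955611  0.70668856]
True [ 0.50341398 -0.15711818  0.12897543] 0.10191434378568381 [-1.47923693 -4.86475094  2.19706663] 6.5917
```

View pics/t3.png

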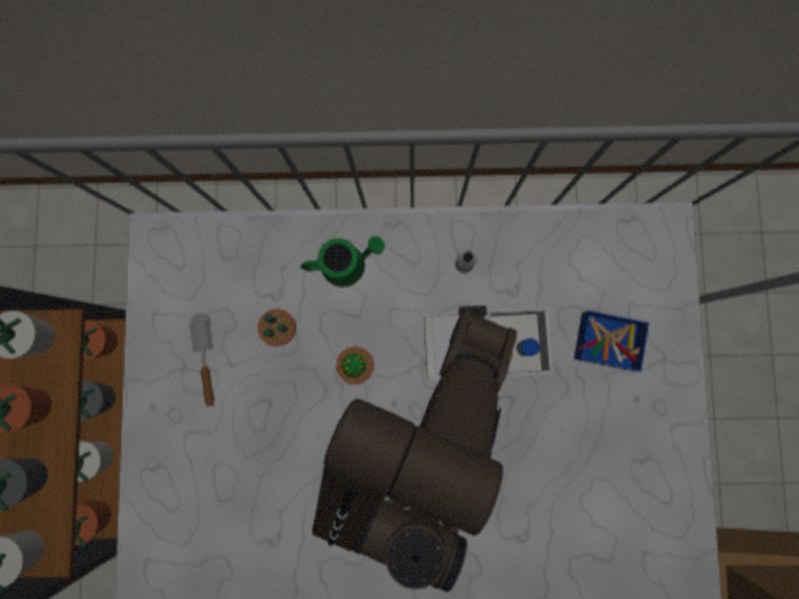

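```bash
python3 -c "
from h import *
s,c=np.sin(np.radians(1.8)),np.cos(np.radians(1.8))
d=np.array([-s,c,0])
p=np.array(arm.current_ee_pos());print(p,arm.current_force())
h=arm.move_linear(p+d*.025,vel=.02,contact_N=18)
q=np.array(arm.current_ee_pos());print(h,(q-p)@d,q,arm.current_force(),arm.current_time_s())
arm.move_linear(q-d*.03,vel=.1)
arm.move_linear(q-d*.035+[0,0,.12],vel=.2)
arm.movep([.35,-.42,.3],arm.current_orientation())
print(arm.current_force(),arm.current_time_s())
save('top','pics/t4.png',(210,190,360,250),5.3);save('scene','pics/s4.png',(140,145,280,290),4.1)
"
```

```text
[ 0.50340803 -0.15713928  0.12898272] [-0.32967849 -4.39387119  2.15123536]
True -3.572740675860606e-05 [ 0.50342315 -0.15717455  0.12893936] [-0.4176345  -3.64245963  2.79718747] 7.0167
[ 0.50913192  0.38758387 -0.22993796] 9.3
```

View pics/t4.png

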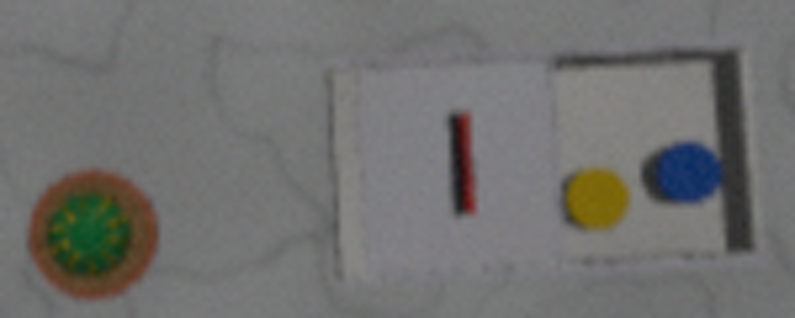

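Door is now clear of the yellow jar: tab red edge at (472,163), door edges at x≈553 and x≈355, yellow lid at (598,198).

```bash
python3 -c "
from h import *
T=lambda u,v,z:ray('top',210+(u+.5)/5.3-.5,190+(v+.5)/5.3-.5,z)
s,c=np.sin(np.radians(1.8)),np.cos(np.radians(1.8));d=np.array([-s,c,0])
e=[T(337,170,.11)@d,T(745,150,.11)@d,T(714,150,.008)@d]
m=(e[0]+e[1])/2
print('cab len',e[0]-e[1],'mid',m)
print('tab cab y (open .065)',T(472,163,.148)@d-m,'before',T(573,158,.148)@d-m)
print('door edges (-.008,.152)',T(553,160,.118)@d-m,T(355,170,.118)@d-m)
print('jar',T(598,198,.093), 'tab',T(472,163,.148))
"
```

```text
cab len 0.3288960085167001 mid -0.21992118208075906
tab cab y (open .065) 0.05925342140410689 before -0.02014481604698276
door edges (-.008,.152) -0.008610086092578823 0.15024991509668054
jar [ 0.47209939 -0.25182294  0.093     ] tab [ 0.50043775 -0.14502019  0.148     ]
```

View pics/s4.png

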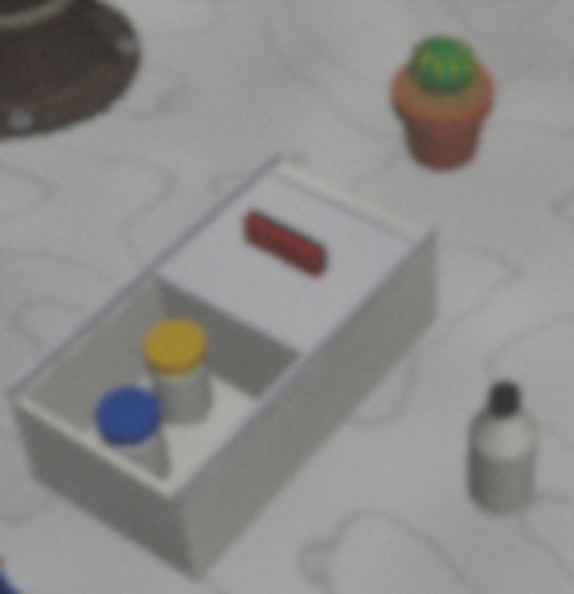

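Both views show the door fully open: its edges are within 2 mm of the expected positions and the stop is firm. Next I'll point at the jar and then the cactus.

```bash
python3 -c "
from h import *
R=arm.current_orientation(); P=arm.current_ee_pos
arm.movep([.4745,-.254,.26],R)
arm.move_linear([.4745,-.254,.123],vel=.1); arm.wait(2.6)
print(P(),arm.current_time_s(),arm.current_force()); save('scene','pics/s5.png',(120,90,290,260),3.4)
arm.move_linear([.4745,-.254,.29],vel=.15)
arm.move_linear([.450,.160,.29],vel=.2)
arm.move_linear([.450,.160,.168],vel=.08); arm.wait(2.5)
print(P(),arm.current_time_s(),arm.current_force()); save('scene','pics/s6.png',(120,90,290,260),3.4)
"
```

```text
[ 0.47449975 -0.2540188   0.12300956] 14.375 [-0.23861594  0.67155433  0.2915757 ]
[0.44998341 0.15999601 0.1679935 ] 22.0917 [-0.22043164 -0.57433032 -0.39138527]
```

View pics/s5.png

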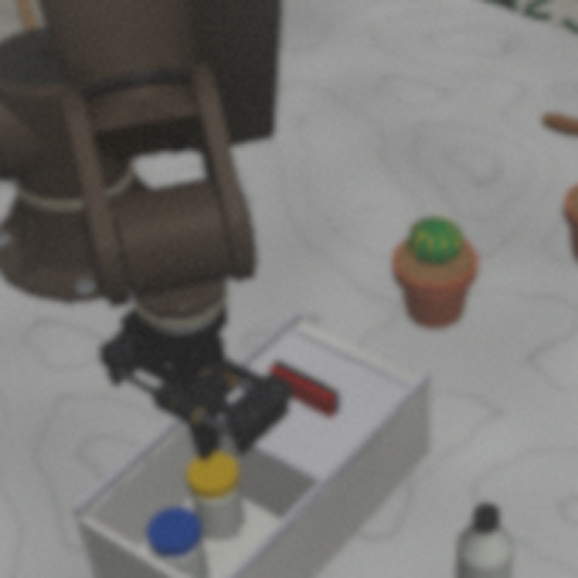

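View pics/s6.png

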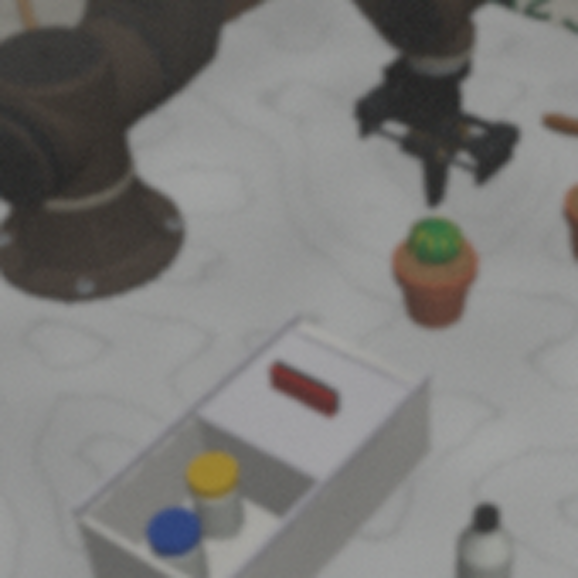

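The fingertips at (435,203) point straight down above the cactus top at (437,220). The door is still open and the jars have not moved.

```bash
python3 -c "
from h import *
arm.wait(.5); arm.job_done(); print(arm.current_time_s())"
```

```text
the job is handed in; nothing more can be done
the job is handed in; nothing more can be done
```

The job is done and handed in at about 23 s of the 64 s allowed.

- **Door:** I pushed the red side of the tab with the shut fingertips until the door reached its stop. A second push, set to stop at an 18 N change in force, did not move it. The door's edges measure within about 2 mm of where they should be when fully open. The tab reading was about 6 mm short of the expected position. I put that down to measurement: the cabinet itself came out about 11 mm short in the same picture.
- **Yellow-lidded jar:** I held still for 2.6 s with the fingertips 3 cm above the lid, at (0.4745, -0.254, 0.123). The two cameras disagreed by about 5 mm on the lid's centre, so I used the average.
- **Round cactus:** I held still for about 3 s up to hand-in, 3 cm above its top, at (0.450, 0.160, 0.168), and finished there. One scene-camera reading, of the pot rim, was about 18 mm off. I trusted the other three readings, which agreed to about 2 mm.

In the last picture the door is still open, and the jars and round pot show no movement. The force on the tool was under 1 N at both pointing positions. I did not check the can, trowel, finger pot, peg basket and spray bottle one by one at the end, but the arm went near none of them.

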